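# Fit the snap ring of a lapping machine's spindle

## Robot

A 7-joint arm with a two-finger parallel gripper is mounted at the origin on the work surface. World frame = base frame: x ahead of the robot, y to its left, z up, the work surface at z = 0. Lengths are in m, angles in rad, forces in N, time in s.
With the tool pointing down it reaches from about 0.425 to 0.875 m from the base axis. Payload 9.9 kg.
Tool frame: the origin (TCP) lies at the very end of the fingers, on their centre line; the grasp point (between the pads) lies 19 mm behind it; z points along the fingers, y is the direction in which the jaws open and shut (so a half turn about z gives the same grasp; the last joint's range is limited). The gripper opens to 85 mm and grips with 20 to 120 N. Pads are 22 mm wide; open, the fingers measure 114 mm over their backs; the gripper's body (76 mm by 85 mm) begins 54 mm behind the grasp point. The pads swing forward as they close: fully open they stand 13 mm farther back than shut.
Start: joints at [-1.253, 0.576, 0.025, 1.437, -0.015, 1.129, -0.057], TCP at [0.264, 0.621, 0.231] pointing down, gripper open.
Joint ranges: [-2.76, 2.76], [-0.34, 2.15], [-1.52, 1.57], [0.19, 2.46], [-1.09, 4.23], [0.17, 1.99], [-2.82, 2.82]. Speed limits (rad/s): [2.22, 2.22, 3.01, 3.01, 3.14, 3.14, 3.14].

## Interface

Orientations are given as a unit quaternion [x, y, z, w].
In Python, from rig import env, eyes, close_job, search_frame, trace gives the robot as it stands. The module is installed in compiled form; this text tells all that it offers.
- The arm moves only by the tool send_rows, never from a script. Its argument "moves" is a list that holds one entry, the list of rows, each a list of 6 numbers: the shift along the tool's x, y, z in m, then the turn, a rotation vector about the tool's x, y, z in degrees. In form: [[[dx, dy, dz, wx, wy, wz], ...]]. A call has exactly 10 rows; each row is the pose to reach, as a shift and turn from the pose commanded when the call began, along the tool's axes at that moment; what a row does not reach only later rows make up. A row lasts 1/10 s, in which the tool goes at most 50 mm and 8.59 degrees, less where a joint would pass 70% of its speed; a pose out of reach is approached as far as the arm can. A call with a gripper value outside its range is refused whole. "hand" is the finger opening in m, from 0 to 0.0854, set as the call begins (left out, the last holds). The fingers move at their own pace and stop on an object; "squeeze" is the grip in N (left out, the last holds). Time passes only in rows, so rows that repeat a pose let the fingers close, or fill a call up. It gives the time, the measured TCP pose, the force and the opening at its end, in the units of the state.
- env.state(): the state, without advancing time (a new reading comes with each control period).
- eyes.get_image(name): name is "scene" or "top"; returns a dict with "pixels" (400x640x3 uint8, red, green, blue), "fx", "fy", "cx", "cy" (pixels), "distortion" ([k1, k2, p1, p2, k3] as OpenCV has them; the pictures are not rectified), "R" (3x3) and "t" (3): a world point X has camera coordinates R X + t. Camera axes: x right, y down, z forward; pixel columns grow to the right and rows downward; lengths in m; the calibration is good to about 2 mm. A picture is of the moment at which its call begins. There is no depth.
- close_job(): hands the job in, once; it reports no verdict.
Trained networks look in the newest picture that a camera, given by its name, has taken for a name from the list of things; names that differ only in an ending like _2 or _b are one class to them, and where a whole thing is asked for, a point or a joint stands for the part that bears it (a point fixed in the world has none). Each returns a list of dicts, best first, with "p" (0 to 1); they miss things now and then, are a little off and sometimes report something else, mostly with a low value. They report only what shows in the picture. A call takes as long as a camera call. They do not tell look-alikes from the thing itself.
- search_frame(camera, label): "at" ([x, y, z] in m, in world coordinates, good to about 4 mm: the middle of the surface that is visible of it).
- trace(camera, label): "region" (400x640 bool, what is visible of it).
The state is a dict: "clock": time; "joint_positions": joint angles; "joint_velocities": joint speeds; "tau": joint torques, N m; "ee_pos": TCP position; "tool_rot": TCP orientation; "ft_force": force on the tool from outside, world axes, zero at the start; "ft_torque": the same for the moment, N m; "grip_width": finger opening in m.
Only numpy, scipy, OpenCV 4.12 (cv2) and the standard library are available. Lean on these libraries where they do the work, as an engineer would, in place of code of your own. Each camera call takes 0.05 s, during which the arm holds its last target. There are 200 camera calls.

## Task

On the watchmaker's lapping machine, first slide the speed control right down to off. Then pick the ring pliers up by their red handles, squeeze them to their stop so that the snap ring on the tips spreads fully, bring it over the spindle nose and slide it down, level and without forcing it, until it lies at the groove on the brass washer. Finish holding it there with the pliers still squeezed and the ring spread, so that the end play can be checked before it is let into the groove; leave the loupe, the oil bottle and the red-lidded tin where they stand.

Things in the scene. Friction and masses are not known exactly. Their poses are not given: they have to be found in the camera images.
- machine: fixed grey-green lapping machine, origin on the spindle axis at bench height, z up. Housing 180 x 180 mm, 75 mm high; on it a lap disc (radius 62 mm, top at z 97 mm), a hub and a brass washer (radius 21 mm, top at z 107 mm). A control deck (75 x 160 mm, 55 mm high) juts out on the -x side, centred 122 mm from the axis, and carries the speed slider
- speed (a joint): speed control slider on the control deck: 0 = off, at the machine's -y end of its track (red mark), 0.08 m = full speed at the +y end; it stays where it is left, about 2 N moves it
- speed_top (a point): centre of the top of the slider's black grip, which is 28 mm (machine x) by 20 mm (machine y, the sliding direction) and stands 40 mm high over its track; its top is about 110 mm above the bench
- spindle_tip (a point): centre of the top end of the steel spindle nose, z 130 mm. The nose is 30 mm in diameter up to z 125 mm and tapers from there to 23 mm at the tip
- groove (a point): on the spindle axis, in the middle of the ring groove (groove 4 mm wide, 109 mm above the bench, 21 mm below the spindle tip, directly above the brass washer)
- pliers: loose ring pliers, 180 mm long, about 0.16 kg, lying level on a beech rest. Origin at the rivet, mid-thickness, 45 mm above the bench at the start; x points to the tips, z up; the frame stays midway between the levers. The tips are bent down and carry the snap ring in a plane 18 mm below the origin
- handles (a point): mid-thickness point between the two red handles, 55 mm behind the rivet: a good place to grip across both. They are bars 12 mm thick from 28 to 118 mm behind the rivet; here 57 mm wide over both when relaxed (splayed, wider to the rear), parallel and 34 mm wide when squeezed to the stop
- squeeze (a joint): angle by which each lever has been squeezed: 0 relaxed, 0.20 rad at the stop. Squeezing the handles spreads the ring; they spring back. It takes about 10 N at the handles to start and 16 N to reach the stop; harder squeezing does not go farther. Carry them squeezed to the stop, with the handles flat on the finger pads: held only partly squeezed they pivot and slip out of the fingers
- ring_center (a point): centre of the snap ring (3 mm thick, mid-thickness), where the spindle axis must pass when spread; about 64 mm ahead of the rivet and 18 mm below it. The ring is held fast on the tips; inside diameter 27.6 mm relaxed, too small for the spindle, about 33.5 mm at the stop. On the washer it lies 0.5 mm below groove
- pliers_rest: fixed beech rest for the pliers, origin on the bench below their rivet, same axes. Base board 8 mm thick; crossbars 39 mm high under the rivet (6 mm ahead of it, with cheeks 8 mm higher beside it) and under the handle ends (108 mm behind it), free in between. Lift the pliers straight up out of it
- loupe: loose black eye loupe, 36 mm wide, 33 mm high, origin at its foot; leave alone
- oil_bottle: loose small amber oil bottle, 30 mm wide, 65 mm high, origin at its foot; leave alone
- tin: loose round clear tin with a red lid, 64 mm wide, 32 mm high, origin at its foot; leave alone
Things that resemble listed ones, but are neither listed nor needed, are in the scene too. Leave any black or pink look-alike of the pliers alone.

How it is judged:
On the way, in this order (a step that is already met when the one before it is completed fails the run):
1. the speed control is slid to off (value of joint speed below 0.004 m), for 0.2 s.
2. the ring is held spread above the spindle nose, on its axis (value of joint squeeze above 0.17 rad and z of ring_center in the frame of groove above 0.0205 m and horizontal distance between ring_center and spindle_tip below 0.008 m), for 0.1 s.
At the end, for the whole second after the job is handed in: speed control within 4 mm of off; fingers still squeeze the handles (levers over 0.17 rad); ring centre within 5 mm of the spindle axis, 3 mm below to 2 mm above mid-groove; pliers level within 0.12 rad, at rest, off their rest, pressing on the machine with under 20 N (value of joint speed below 0.004 m and value of joint squeeze above 0.17 rad and horizontal distance between ring_center and groove below 0.005 m and z of ring_center in the frame of groove between -0.003 and 0.002 m and angle between pliers's own z axis and vertical below 0.12 rad and contact force between the fingers and pliers above 5 N and contact force between pliers and machine below 20 N and contact force between pliers and pliers_rest below 0.2 N and linear speed of pliers below 0.02 m/s); the arm keeps its last pose, push and grip.
It fails at once if the pliers or the ring are forced against the machine (over 35 N) (contact force between pliers and machine above 35 N).
It fails at once if the loupe is moved (distance of loupe from where it was at the start of the episode above 0.02 m).
It fails at once if the oil bottle is moved (distance of oil_bottle from where it was at the start of the episode above 0.02 m).
It fails at once if the tin is moved (distance of tin from where it was at the start of the episode above 0.02 m).
It also fails if it takes over 56 s, if anything falls off the work surface, if the arm or the gripper's body presses on something with over 40 N, if the wrist force passes 120 N, or if a joint passes its speed limit or range.

## Working session

There is one attempt and no reset: what is moved stays moved. The work goes in short steps, Python scripts to look and compute and a tool call to move; the robot and the scene stay as the last step left them, time stands still between calls to the robot, and variables do not carry over. Pictures are saved under pics/ and viewed, about 8 in all and at most 12, crops included, and the job is handed in when it is done.

Besides the shell and the picture viewer there is one more tool, called after "Emit:" as name([rows], argument=value, ...), one row to a line, values as JSON. send_rows: Moves the arm, as the interface text tells. Its arguments: {"type":"object","properties":{"moves":{"type":"array"},"hand":{"type":"number"},"squeeze":{"type":"number"}},"required":["moves"]}

```bash
mkdir -p pics
cat > h.py <<'E'
import numpy as np, cv2
from rig import env, eyes, close_job, search_frame, trace
from scipy.spatial.transform import Rotation as Ro
def K(im): return np.array([[im['fx'],0,im['cx']],[0,im['fy'],im['cy']],[0,0,1.]])
def proj(im,P):
    P=np.atleast_2d(np.array(P,float)); r=cv2.Rodrigues(np.array(im['R']))[0]
    return cv2.projectPoints(P,r,np.array(im['t'],float),K(im),np.array(im['distortion'],float))[0][:,0]
def back(im,uv,z):
    uv=np.array(uv,float).reshape(-1,1,2)
    n=cv2.undistortPoints(uv,K(im),np.array(im['distortion'],float))[:,0]
    R=np.array(im['R']);c=-R.T@np.array(im['t'])
    d=np.c_[n,np.ones(len(n))]@R
    return c+d*((np.asarray(z)-c[2])/d[:,2])[:,None]
def save(name,px,box=None,s=1):
    if box: px=px[box[1]:box[3],box[0]:box[2]]
    px=cv2.resize(px,None,fx=s,fy=s,interpolation=cv2.INTER_CUBIC)
    cv2.imwrite('pics/'+name,cv2.cvtColor(px,cv2.COLOR_RGB2BGR))
E
python3 - <<'E'
from h import *
np.set_printoptions(precision=4,suppress=True)
print(env.state())
ims={}
for c in('scene','top'):
    im=eyes.get_image(c);save(c+'0.png',im['pixels'])
    print(c,im['fx'],im['cx'],im['cy'],'cam',-np.array(im['R']).T@im['t'],np.array(im['R'])[2])
    for l in['machine','speed_top','spindle_tip','groove','pliers','handles','ring_center','pliers_rest','loupe','oil_bottle','tin']:
        print(l,[(np.round(d['at'],3),round(d['p'],2),proj(im,d['at'])[0].astype(int)) for d in search_frame(c,l)[:3]])
E
```

```text
{'clock': 0.0, 'joint_positions': array([-1.2528,  0.5765,  0.0248,  1.4379, -0.015 ,  1.129 , -0.0565]), 'joint_velocities': array([-0.0003,  0.0012,  0.001 , -0.0004, -0.0012,  0.0002,  0.0004]), 'tau': array([ -0.    , -76.5776,   2.2506, -28.5948,   0.0153,   0.0128,
        -0.    ]), 'ee_pos': array([0.2638, 0.6208, 0.2304]), 'tool_rot': array([ 0.1995,  0.9799, -0.0008, -0.0001]), 'ft_force': array([-0.7455,  0.1288, -0.0907]), 'ft_torque': array([-0.0284,  0.0384,  0.0021]), 'grip_width': 0.08548824754983744}
scene 452.3641419683924 324.6993930855104 200.44871831209934 cam [ 0.984  -0.5284  0.5855] [-0.5353  0.6038 -0.5907]
machine [(array([ 0.626, -0.226,  0.075]), 0.68, array([276, 291])), (array([0.584, 0.23 , 0.048]), 0.53, array([418, 176]))]
speed_top [(array([ 0.488, -0.169,  0.098]), 0.74, array([246, 221])), (array([0.573, 0.201, 0.004]), 0.51, array([404, 196]))]
spindle_tip [(array([ 0.623, -0.226,  0.076]), 0.96, array([275, 290])), (array([0.596, 0.207, 0.046]), 0.41, array([417, 183]))]
groove [(array([ 0.625, -0.23 ,  0.077]), 0.85, array([274, 291])), (array([
[... 1388 characters left out ...]
3]))]
handles [(array([0.358, 0.182, 0.011]), 0.78, array([221, 304])), (array([0.581, 0.215, 0.049]), 0.72, array([205, 200])), (array([ 0.285, -0.187,  0.014]), 0.67, array([392, 343]))]
ring_center [(array([0.584, 0.212, 0.046]), 0.82, array([207, 198])), (array([0.364, 0.186, 0.016]), 0.76, array([218, 302]))]
pliers_rest [(array([0.562, 0.213, 0.008]), 0.58, array([211, 211]))]
loupe [(array([ 0.463, -0.01 ,  0.034]), 0.52, array([310, 258]))]
oil_bottle [(array([0.772, 0.012, 0.044]), 0.75, array([303, 115]))]
tin [(array([ 0.789, -0.081,  0.033]), 0.84, array([345, 110])), (array([0.563, 0.214, 0.007]), 0.46, array([211, 210])), (array([0.584, 0.216, 0.05 ]), 0.42, array([205, 198]))]
```

View pics/scene0.png

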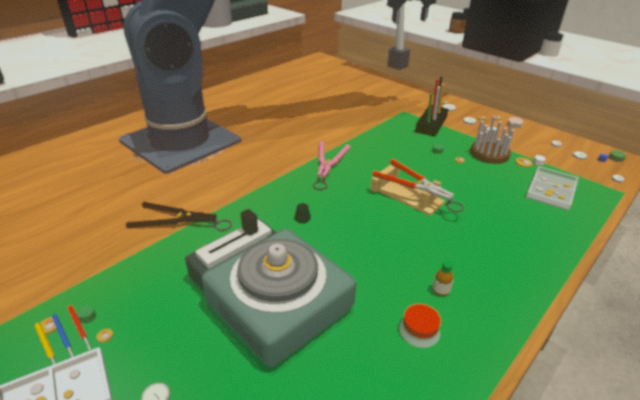

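View pics/top0.png

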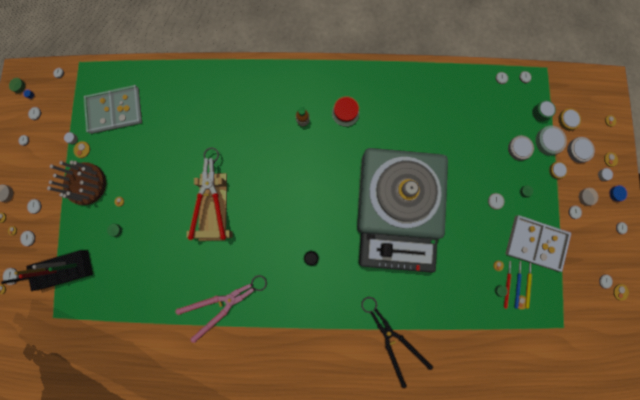

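Scene: the red-handled pliers on the beech rest are at (415,185) in scene and (208,198) in top. The look-alikes are the black pair at (180,215) / (395,340) and the pink pair at (327,165) / (225,300). I choose the red pair on the rest. The spindle is at (410,188) in top and the slider at (387,250), with the red off mark on the right at about (418,267). Next is a close crop of both.

Run:
```python
from h import *
im=eyes.get_image('top');p=im['pixels']
a=cv2.resize(p[140:250,170:250],None,fx=5,fy=5,interpolation=cv2.INTER_CUBIC)
b=cv2.resize(p[140:280,350:450],None,fx=550/140,fy=550/140,interpolation=cv2.INTER_CUBIC)
save('cropA.png',np.hstack([a,b]));print(a.shape,b.shape)
im=eyes.get_image('scene');p=im['pixels']
a=cv2.resize(p[150:230,360:470],None,fx=3.6,fy=3.6,interpolation=cv2.INTER_CUBIC)
b=cv2.resize(p[200:340,180:360],None,fx=288/140,fy=288/140,interpolation=cv2.INTER_CUBIC)
save('cropB.png',np.hstack([a,b]));print(a.shape,b.shape)
```

```text
(550, 400, 3) (550, 393, 3)
(288, 396, 3) (288, 370, 3)
```

View pics/cropA.png

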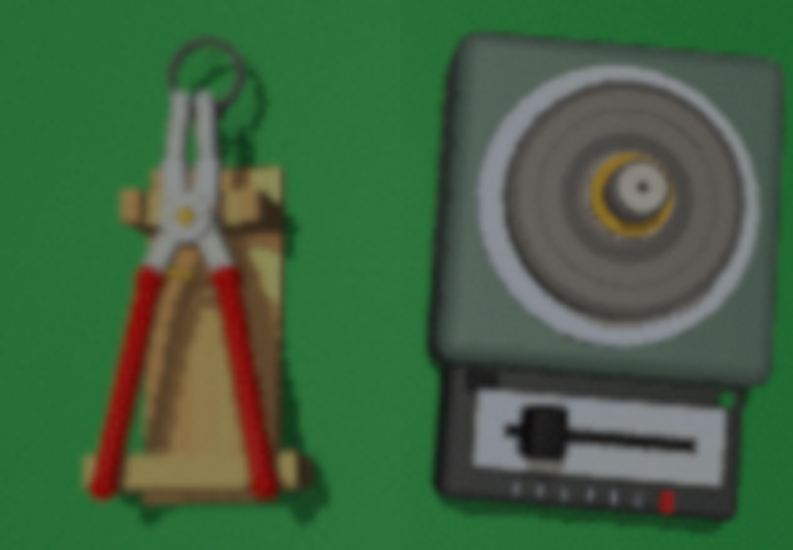

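View pics/cropB.png

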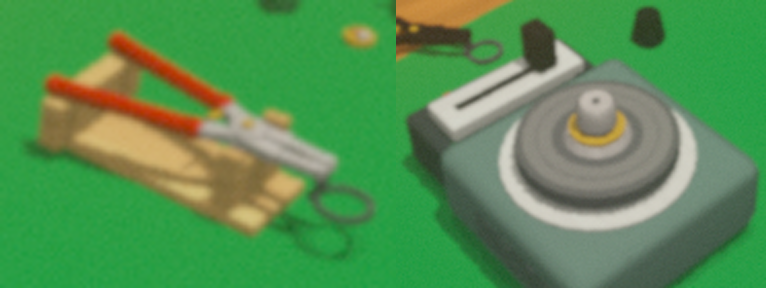

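Run:
```python
from h import *
np.set_printoptions(precision=4,suppress=True)
T=eyes.get_image('top');S=eyes.get_image('scene')
def tri(a,b):
    M=[]
    for im,uv in((T,a),(S,b)):
        p0=back(im,[uv],[0.])[0];p1=back(im,[uv],[.2])[0];d=(p1-p0)/np.linalg.norm(p1-p0)
        M.append((np.eye(3)-np.outer(d,d),p0))
    A=np.vstack([m for m,_ in M]);y=np.r_[M[0][0]@M[0][1],M[1][0]@M[1][1]]
    s=np.linalg.lstsq(A,y,rcond=None)[0];return s,np.linalg.norm(A@s-y)
n=['spindle','slider','ring']
t=[(411.8,187.6),(387.5,250),(211.4,154.6)];s=[(277.7,249.1),(249,213),(455.3,206.4)];z=[.130,.110,.027]
for i in range(3): print(n[i],'top',back(T,[t[i]],[z[i]])[0][:2],'scene',back(S,[s[i]],[z[i]])[0][:2],'tri',*tri(t[i],s[i]))
print('rivet',back(T,[(207.2,183.2)],[.050]),'ends',back(T,[(190.6,238),(223.2,237.6)],[.051]*2))
e=lambda x,y:(350+(x-400)/3.93,140+y/3.93)
print('slot ends',back(T,[e(507,430),e(693,447)],[.07]*2),'red',back(T,[e(668,502)],[.056]))
c=[e(462,35),e(780,60),e(770,383),e(437,358)]
print('housing corners',back(T,c,[.075]*4))
# lap disc edge ellipse centre
print('disc',back(T,[e(624,200)],[.097]),'deck corners',back(T,[e(440,490),e(735,520)],[.055]*2))
```

```text
spindle top [ 0.6011 -0.2037] scene [ 0.6039 -0.2014] tri [ 0.6024 -0.2025  0.1297] 0.0025604598136588067
slider top [ 0.482  -0.1597] scene [ 0.4854 -0.1594] tri [ 0.4829 -0.159   0.1086] 0.0017641138843250842
ring top [0.6862 0.215 ] scene [0.6861 0.217 ] tri [0.6864 0.2151 0.028 ] 0.0007812279131635117
rivet [[0.6175 0.2137 0.05  ]] ends [[0.5    0.2428 0.051 ]
 [0.5023 0.1733 0.051 ]]
slot ends [[ 0.4831 -0.1459  0.07  ]
 [ 0.4754 -0.2426  0.07  ]] red [[ 0.4465 -0.2328  0.056 ]]
housing corners [[ 0.6906 -0.1221  0.075 ]
 [ 0.6803 -0.2924  0.075 ]
 [ 0.5087 -0.2822  0.075 ]
 [ 0.5194 -0.109   0.075 ]]
disc [[ 0.5998 -0.2019  0.097 ]] deck corners [[ 0.4514 -0.113   0.055 ]
 [ 0.4373 -0.2686  0.055 ]]
```

Emit:
send_rows([
  [[-0.39, -0.24, -0.02, 0, 0, -19], [-0.39, -0.24, -0.02, 0, 0, -19], [-0.39, -0.24, -0.02, 0, 0, -19], [-0.39, -0.24, -0.02, 0, 0, -19], [-0.39, -0.24, -0.02, 0, 0, -19], [-0.39, -0.24, -0.02, 0, 0, -19], [-0.39, -0.24, -0.02, 0, 0, -19], [-0.39, -0.24, -0.02, 0, 0, -19], [-0.39, -0.24, -0.02, 0, 0, -19], [-0.39, -0.24, -0.02, 0, 0, -19]],
], hand=0, squeeze=30)

```text
clock: 2.4
ee_pos: [0.533, 0.2407, 0.2517]
tool_rot: [0.04, 0.999, -0.001, 0.001]
ft_force: [0.7, -0.4, -0.8]
grip_width: 0.0003
```

```bash
cat >> h.py <<'E'
def go(p,yawy=None,s=None):
    "row (mm) to bring TCP to p with tool z down and tool y at yawy deg"
    s=s or env.state();R0=Ro.from_quat(s['tool_rot']);M=R0.as_matrix()
    cur=np.degrees(np.arctan2(M[1,1],M[0,1]))
    y=np.radians(cur if yawy is None else yawy)
    ty=np.array([np.cos(y),np.sin(y),0]);tz=np.array([0,0,-1.]);G=np.c_[np.cross(ty,tz),ty,tz]
    print('at',np.round(s['ee_pos'],4),'yaw %.1f'%cur,'t %.2f'%s['clock'],'F',np.round(s['ft_force'],1),'w %.4f'%s['grip_width'])
    print('row mm',np.round(M.T@(np.array(p)-s['ee_pos'])*1000,1),'deg',np.round(np.degrees(Ro.from_matrix(M.T@G).as_rotvec()),1))
E
python3 -c "
from h import *
go([.486,-.112,.17],86)"
```

```text
at [0.533  0.2407 0.2517] yaw 85.5 t 2.40 F [ 0.7 -0.4 -0.8] w 0.0003
row mm [  19.1 -355.1   82.7] deg [-0.2  0.2 -0.5]
```

Emit:
send_rows([
  [[0.019, -0.355, 0.03, 0, 0, 0], [0.019, -0.355, 0.03, 0, 0, 0], [0.019, -0.355, 0.03, 0, 0, 0], [0.019, -0.355, 0.03, 0, 0, 0], [0.019, -0.355, 0.03, 0, 0, 0], [0.019, -0.355, 0.03, 0, 0, 0], [0.019, -0.355, 0.06, 0, 0, 0], [0.019, -0.355, 0.09, 0, 0, 0], [0.019, -0.355, 0.11, 0, 0, 0], [0.019, -0.355, 0.11, 0, 0, 0]],
])

```text
clock: 3.4
ee_pos: [0.4835, -0.105, 0.1391]
tool_rot: [0.036, 0.999, 0.0, -0.002]
ft_force: [0.2, 0.3, -0.3]
grip_width: -0.0001
```

```bash
python3 -c "
from h import *
go([.486,-.112,.087],86)
go([.479,-.210,.087],86)
im=eyes.get_image('top');save('c1.png',im['pixels'],(340,130,460,290),4)
P=env.state()['ee_pos'];print(proj(im,[P]))"
```

```text
at [ 0.4835 -0.105   0.1391] yaw 85.9 t 3.40 F [ 0.2  0.3 -0.3] w -0.0001
row mm [-3.2 -6.8 52.1] deg [ 0.  -0.3 -0.1]
at [ 0.4835 -0.105   0.1391] yaw 85.9 t 3.40 F [ 0.2  0.3 -0.3] w -0.0001
row mm [  -3.2 -105.1   52.1] deg [ 0.  -0.3 -0.1]
[[360.61485171 248.17997861]]
```

View pics/c1.png

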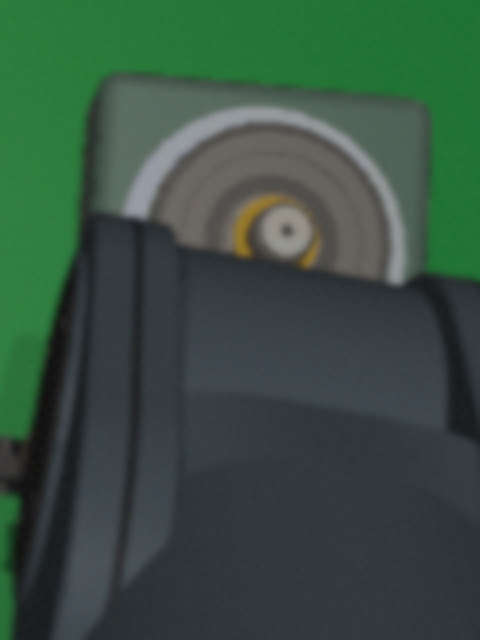

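The spindle dot is at crop (286,231), which is pixel (411.5,187.8), as before. The arm hides the slider from the top camera. Next: descend behind the grip and push.

Emit:
send_rows([
  [[-0.003, 0, 0.03, 0, 0, 0], [-0.003, 0, 0.05, 0, 0, 0], [-0.003, 0, 0.052, 0, 0, 0], [-0.003, -0.01, 0.052, 0, 0, 0], [-0.003, -0.02, 0.052, 0, 0, 0], [-0.003, -0.03, 0.052, 0, 0, 0], [-0.003, -0.04, 0.052, 0, 0, 0], [-0.003, -0.05, 0.052, 0, 0, 0], [-0.003, -0.06, 0.052, 0, 0, 0], [-0.003, -0.07, 0.052, 0, 0, 0]],
])

```text
clock: 4.45
ee_pos: [0.4833, -0.1759, 0.0894]
tool_rot: [0.035, 0.999, 0.0, 0.0]
ft_force: [0.1, 2.1, 0.5]
grip_width: 0.0001
```

Emit:
send_rows([
  [[0, -0.006, 0, 0, 0, 0], [0, -0.012, 0, 0, 0, 0], [0, -0.018, 0, 0, 0, 0], [0, -0.024, 0, 0, 0, 0], [0, -0.028, 0, 0, 0, 0], [0, -0.03, 0, 0, 0, 0], [0, -0.031, 0, 0, 0, 0], [0, -0.032, 0, 0, 0, 0], [0, -0.032, 0, 0, 0, 0], [0, -0.032, 0, 0, 0, 0]],
])

```text
clock: 5.45
ee_pos: [0.481, -0.2069, 0.0893]
tool_rot: [0.035, 0.999, -0.0, -0.0]
ft_force: [-0.2, 0.6, 0.2]
grip_width: 0.0001
```

```bash
python3 -c "
from h import *
go([.479,-.210,.087],86)
im=eyes.get_image('scene');save('c2.png',im['pixels'],(160,140,340,290),4)"
```

```text
at [ 0.481  -0.2069  0.0893] yaw 86.0 t 5.45 F [-0.2  0.6  0.2] w 0.0001
row mm [ 1.8 -3.3  2.3] deg [-0. -0. -0.]
```

View pics/c2.png

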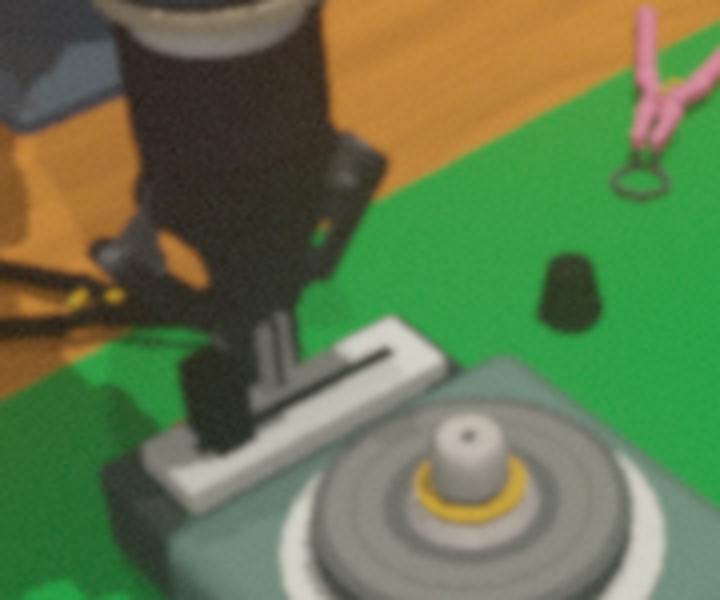

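The grip is now near the left (off) end of its track. I keep creeping until the stop shows up as force.

Emit:
send_rows([
  [[0, -0.001, 0, 0, 0, 0], [0, -0.001, 0, 0, 0, 0], [0, -0.002, 0, 0, 0, 0], [0, -0.002, 0, 0, 0, 0], [0, -0.003, 0, 0, 0, 0], [0, -0.003, 0, 0, 0, 0], [0, -0.004, 0, 0, 0, 0], [0, -0.004, 0, 0, 0, 0], [0, -0.004, 0, 0, 0, 0], [0, -0.004, 0, 0, 0, 0]],
])

```text
clock: 6.5
ee_pos: [0.4808, -0.2098, 0.0893]
tool_rot: [0.035, 0.999, 0.001, -0.0]
ft_force: [0.6, 6.3, 2.3]
grip_width: -0.0
```

Emit:
send_rows([
  [[0, -0.001, 0, 0, 0, 0], [0, -0.001, 0, 0, 0, 0], [0, -0.001, 0, 0, 0, 0], [0, -0.002, 0, 0, 0, 0], [0, -0.002, 0, 0, 0, 0], [0, -0.002, 0, 0, 0, 0], [0, -0.002, 0, 0, 0, 0], [0, -0.002, 0, 0, 0, 0], [0, -0.002, 0, 0, 0, 0], [0, -0.002, 0, 0, 0, 0]],
])

```text
clock: 7.5
ee_pos: [0.4808, -0.21, 0.0893]
tool_rot: [0.034, 0.999, 0.002, -0.0]
ft_force: [-0.0, 12.5, 5.1]
grip_width: -0.0002
```

The stop is reached: TCP y holds at -0.210 as predicted while the force rises to 12 N. I back off, rise and go over the red handles.

Emit:
send_rows([
  [[0, 0.01, 0, 0, 0, 0], [0, 0.02, -0.03, 0, 0, 0], [0, 0.03, -0.08, 0, 0, 0], [-0.01, 0.07, -0.1, 0, 0, 0], [-0.018, 0.12, -0.1, 0, 0, -3], [-0.024, 0.168, -0.1, 0, 0, -6], [-0.03, 0.217, -0.1, 0, 0, -6], [-0.036, 0.265, -0.1, 0, 0, -6], [-0.042, 0.312, -0.1, 0, 0, -6], [-0.048, 0.36, -0.1, 0, 0, -6]],
], hand=0.0854)

```text
clock: 8.5
ee_pos: [0.5544, 0.1441, 0.1895]
tool_rot: [-0.017, 1.0, -0.0, 0.001]
ft_force: [1.8, -0.4, -0.7]
grip_width: 0.0852
```

```bash
python3 -c "
from h import *
go([.5645,.211,.13],92.2)
im=eyes.get_image('scene');save('c3.png',im['pixels'],(180,190,340,330),2)
im=eyes.get_image('top');c=im['pixels'];save('c3.png',np.hstack([cv2.resize(eyes.get_image('scene')['pixels'][190:310,180:340],None,fx=3,fy=3),cv2.resize(c[170:290,350:450],None,fx=3,fy=3)]))"
```

```text
at [0.5544 0.1441 0.1895] yaw 91.9 t 8.50 F [ 1.8 -0.4 -0.7] w 0.0852
row mm [-12.3  66.6  59.5] deg [-0.   0.1 -0.3]
```

View pics/c3.png

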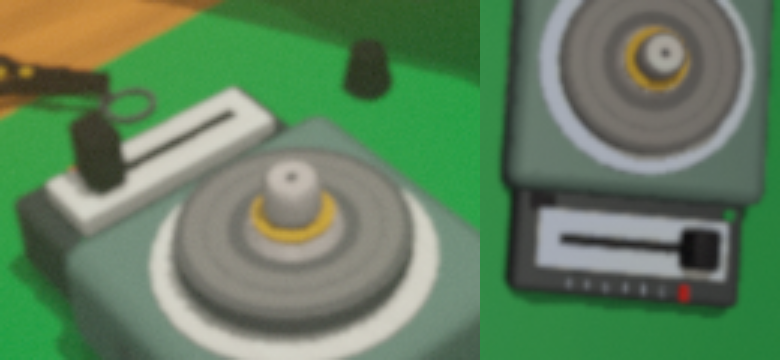

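The slider sits at the red-mark end in both views, (100,150) and (700,250) in this crop. On to the pliers.

```bash
python3 -c "
from h import *
go([.5645,.211,.11],92.2)"
```

```text
at [0.554  0.1467 0.189 ] yaw 92.3 t 8.65 F [ 0.1 -0.6 -0.2] w 0.0856
row mm [-13.   63.7  79.1] deg [0.1 0.  0.1]
```

Emit:
send_rows([
  [[-0.007, 0.035, 0, 0, 0, 0], [-0.013, 0.064, 0.02, 0, 0, 0], [-0.013, 0.064, 0.05, 0, 0, 0], [-0.013, 0.064, 0.075, 0, 0, 0], [-0.013, 0.064, 0.079, 0, 0, 0], [-0.013, 0.064, 0.079, 0, 0, 0], [-0.013, 0.064, 0.079, 0, 0, 0], [-0.013, 0.064, 0.079, 0, 0, 0], [-0.013, 0.064, 0.079, 0, 0, 0], [-0.013, 0.064, 0.079, 0, 0, 0]],
])

```text
clock: 9.65
ee_pos: [0.5648, 0.2073, 0.111]
tool_rot: [-0.017, 1.0, 0.0, 0.001]
ft_force: [0.6, -0.6, -0.6]
grip_width: 0.085
```

```bash
python3 -c "
from h import *
go([.5645,.211,.023],92.2)
im=eyes.get_image('scene');save('c4.png',im['pixels'],(340,80,500,230),4)"
```

```text
at [0.5648 0.2073 0.111 ] yaw 92.0 t 9.65 F [ 0.6 -0.6 -0.6] w 0.0850
row mm [ 0.3  3.7 88. ] deg [ 0.   0.1 -0.2]
```

View pics/c4.png

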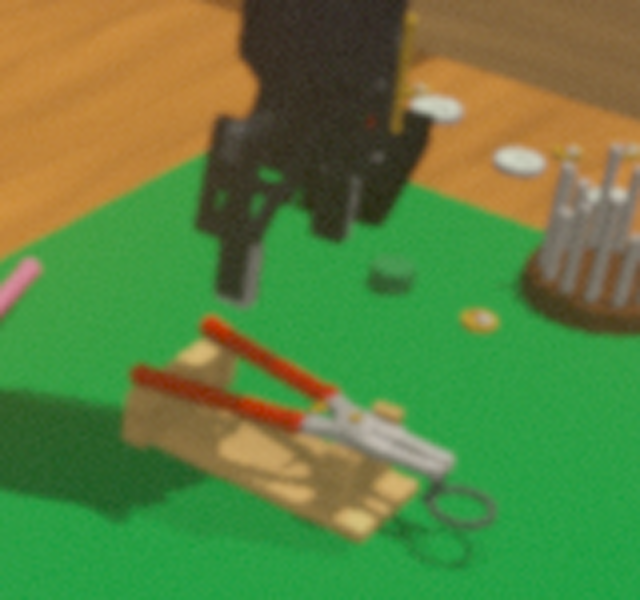

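The open jaws straddle the handles with the rivet at crop (355,420), so I descend.

Emit:
send_rows([
  [[0, 0.004, 0.02, 0, 0, 0], [0, 0.004, 0.04, 0, 0, 0], [0, 0.004, 0.055, 0, 0, 0], [0, 0.004, 0.068, 0, 0, 0], [0, 0.004, 0.078, 0, 0, 0], [0, 0.004, 0.085, 0, 0, 0], [0, 0.004, 0.088, 0, 0, 0], [0, 0.004, 0.088, 0, 0, 0], [0, 0.004, 0.088, 0, 0, 0], [0, 0.004, 0.088, 0, 0, 0]],
])

```text
clock: 10.7
ee_pos: [0.5648, 0.2114, 0.0228]
tool_rot: [-0.017, 1.0, 0.0, 0.0]
ft_force: [0.2, -0.7, 0.2]
grip_width: 0.0856
```

```bash
python3 -c "
from h import *
go([.5645,.211,.023],92.2)"
```

```text
at [0.5648 0.2114 0.0228] yaw 92.0 t 10.70 F [ 0.2 -0.7  0.2] w 0.0856
row mm [ 0.3 -0.4 -0.2] deg [ 0.   0.1 -0.2]
```

Now close and watch the force.

Emit:
send_rows([
  [[0, 0, 0, 0, 0, 0], [0, 0, 0, 0, 0, 0], [0, 0, 0, 0, 0, 0], [0, 0, 0, 0, 0, 0], [0, 0, 0, 0, 0, 0], [0, 0, 0, 0, 0, 0], [0, 0, 0, 0, 0, 0], [0, 0, 0, 0, 0, 0], [0, 0, 0, 0, 0, 0], [0, 0, 0, 0, 0, 0]],
], hand=0, squeeze=60)

```text
clock: 11.7
ee_pos: [0.5646, 0.2126, 0.0244]
tool_rot: [-0.018, 1.0, 0.001, 0.001]
ft_force: [-5.6, 1.2, 21.4]
grip_width: 0.0313
```

```bash
python3 -c "
from h import *
s=env.state();go([.5645,.211,.023],92.2,s);print(s['ft_torque'])
im=eyes.get_image('top');t=im['pixels'];c=eyes.get_image('scene')['pixels']
save('c5.png',np.hstack([cv2.resize(t[130:250,165:255],None,fx=4,fy=4),cv2.resize(c[110:230,370:480],None,fx=4,fy=4)]))"
```

```text
at [0.5646 0.2126 0.0244] yaw 92.0 t 11.70 F [-5.6  1.2 21.4] w 0.0313
row mm [ 0.2 -1.6  1.4] deg [ 0.1  0.1 -0.2]
[ 0.34828881  1.11979749 -0.06851644]
```

View pics/c5.png

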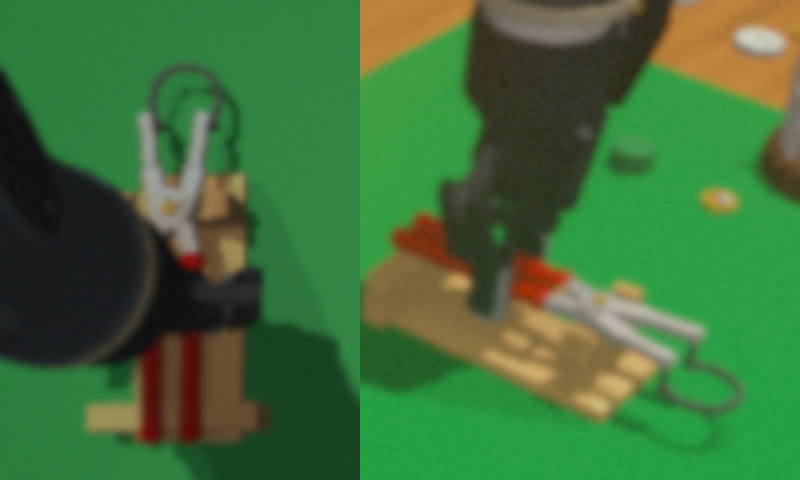

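The pliers are squeezed: handles parallel, ring open, centred at top crop (187,97). I lift straight up, slowly at first.

Emit:
send_rows([
  [[0, 0, -0.002, 0, 0, 0], [0, 0, -0.005, 0, 0, 0], [0, 0, -0.01, 0, 0, 0], [0, 0, -0.02, 0, 0, 0], [0, 0, -0.035, 0, 0, 0], [0, 0, -0.055, 0, 0, 0], [0, 0, -0.08, 0, 0, 0], [0, 0, -0.11, 0, 0, 0], [0, 0, -0.135, 0, 0, 0], [0, 0, -0.14, 0, 0, 0]],
])

```text
clock: 12.8
ee_pos: [0.5658, 0.2116, 0.1658]
tool_rot: [-0.017, 1.0, 0.001, 0.002]
ft_force: [-0.0, -0.1, -1.5]
grip_width: 0.0308
```

```bash
python3 -c "
from h import *
s=env.state();go([.5645,.211,.163],92.2,s);print(s['ft_torque'])
im=eyes.get_image('top');t=im['pixels'];c=eyes.get_image('scene')['pixels']
save('c6.png',np.hstack([cv2.resize(t[90:250,150:260],None,fx=3.5,fy=3.5),cv2.resize(c[60:220,380:500],None,fx=3.5,fy=3.5)]))"
```

```text
at [0.5658 0.2116 0.1658] yaw 92.0 t 12.80 F [-0.  -0.1 -1.5] w 0.0308
row mm [ 1.4 -0.6  2.8] deg [ 0.1  0.3 -0.2]
[0.02815222 0.0154561  0.00169167]
```

View pics/c6.png

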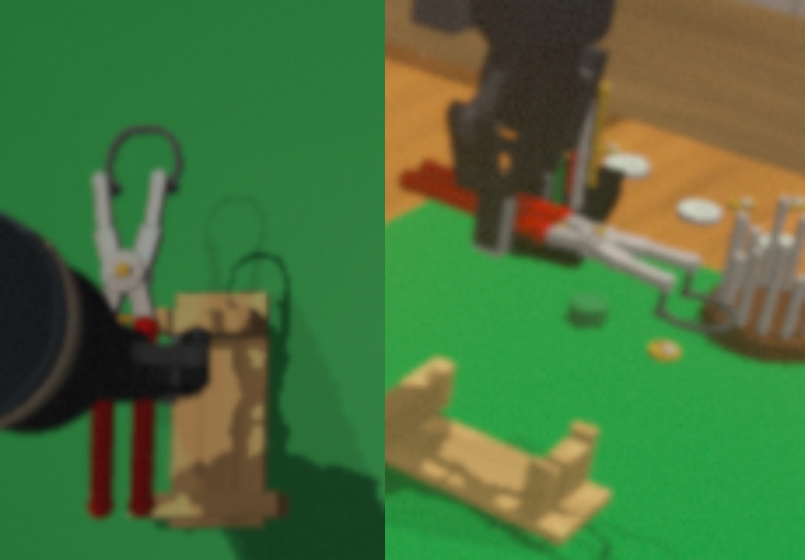

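The pliers hang level and squeezed, the load reads 1.5 N, and the ring centre is near top px (191,137). Next I fit a circle to the dark ring in both cameras to get its offset from the TCP.

```bash
cat >> h.py <<'E'
from scipy.optimize import minimize
def ringfit(ims,c0,dir0,free=5,arc=110):
    "fit the spread ring (dark on green): centre, radius, pitch"
    D=[cv2.GaussianBlur(im['pixels'].astype(np.float32).max(2),(0,0),1.2) for im in ims]
    a=np.radians(np.linspace(-arc,arc,61))
    def pts(q):
        d=np.array([np.cos(dir0),np.sin(dir0),0]);l=np.array([-d[1],d[0],0])
        d=d*np.cos(q[4])-np.array([0,0,np.sin(q[4])])
        return q[:3]/1000+q[3]/1000*(np.cos(a)[:,None]*d+np.sin(a)[:,None]*l)
    def cost(q):
        P=pts(q);s=0
        for im,g in zip(ims,D):
            uv=proj(im,P).astype(np.float32);s+=cv2.remap(g,uv[None,:,0],uv[None,:,1],cv2.INTER_LINEAR).mean()
        return s+2*(q[3]-18.3)**2+300*q[4]**2
    best=None
    for dx in(-6,0,6):
        for dy in(-6,0,6):
            for dz in(-6,0,6):
                q0=np.r_[np.array(c0)*1000+[dx,dy,dz],18.3,0]
                r=minimize(cost,q0,method='Nelder-Mead',options=dict(maxiter=600,initial_simplex=np.vstack([q0]+[q0+e for e in np.diag([3,3,3,1,.1])])))
                if best is None or r.fun<best.fun: best=r
    return best.x,best.fun
def tri(ims,uvs):
    A=[];y=[]
    for im,uv in zip(ims,uvs):
        p0=back(im,[uv],[0.])[0];d=back(im,[uv],[.2])[0]-p0;d/=np.linalg.norm(d);M=np.eye(3)-np.outer(d,d);A.append(M);y.append(M@p0)
    A=np.vstack(A);y=np.hstack(y);s=np.linalg.lstsq(A,y,rcond=None)[0];return s,np.linalg.norm(A@s-y)
E
python3 - <<'E'
from h import *
np.set_printoptions(precision=4,suppress=True)
T=eyes.get_image('top');S=eyes.get_image('scene');s=env.state();print(s['ee_pos'],s['clock'])
p,res=tri([T,S],[(191.4,137.1),(470,148)]);print('ring tri',p,res)
print('rivet tri',*tri([T,S],[(185.1,167.1),(440.9,125.4)]))
print('ends z.17',back(T,[(178.6,235.1),(190.3,234.9)],[.175]*2))
for ims in([T,S],):
    q,f=ringfit(ims,p,np.radians(2));print('fit',q,f,'rel TCP',q[:3]-s['ee_pos']*1000)
for im in(T,S): 
    q1,f=ringfit([im],p,np.radians(2));print(q1,f)
E
```

```text
[0.5637 0.2109 0.1613] 13.0
ring tri [0.6862 0.2149 0.166 ] 0.002686627528999451
rivet tri [0.6217 0.2122 0.1916] 7.301458463855234e-05
ends z.17 [[0.5015 0.2226 0.175 ]
 [0.5024 0.2013 0.175 ]]
fit [687.4793 215.9194 159.7723  18.1318   0.0079] 187.11397439695912 rel TCP [123.7516   5.0018  -1.5176]
[681.1708 209.5986 177.016   18.2798  -0.0001] 90.10506063305307
[-240706.9486  617728.2798 -351763.0119      18.3          0.    ] 70.78254699707031
```

Emit:
send_rows([
  [[0.004, -0.015, 0, 0, 0, 1], [0.01, -0.04, -0.003, 0, 0, 4], [0.018, -0.07, -0.006, 0, 0, 7], [0.026, -0.1, -0.01, 0, 0, 11], [0.034, -0.13, -0.01, 0, 0, 15], [0.042, -0.16, -0.01, 0, 0, 18], [0.048, -0.187, -0.01, 0, 0, 20], [0.052, -0.205, -0.01, 0, 0, 22], [0.054, -0.213, -0.01, 0, 0, 22], [0.054, -0.213, -0.01, 0, 0, 22]],
])

```text
clock: 14.0
ee_pos: [0.5174, -0.0044, 0.172]
tool_rot: [0.174, 0.985, -0.0, -0.0]
ft_force: [-0.0, -0.5, -1.0]
grip_width: 0.0306
```

```bash
sed -i "s/D=\[cv2.*/D=[cv2.GaussianBlur(im['pixels'][:,:,1]*255.\/(im['pixels'].astype(np.float32).sum(2)+1),(0,0),1.0).astype(np.float32) for im in ims]/" h.py
python3 - <<'E'
from h import *
np.set_printoptions(precision=4,suppress=True)
T=eyes.get_image('top');S=eyes.get_image('scene');s=env.state();p=s['ee_pos'];print(p,s['clock'],s['grip_width'])
M=Ro.from_quat(s['tool_rot']).as_matrix();print(np.degrees(np.arctan2(M[1,1],M[0,1])),M[:,2])
d=np.radians(-20);c=p+[.122*np.cos(d),.122*np.sin(d),.0]
for ims in([T,S],[T],[S]):
    q,f=ringfit(ims,c,d);r=(q[:3]-p*1000);print('fit',q,f,'rel',r,'tool',M.T@r,proj(T,q[:3]/1000),proj(S,q[:3]/1000))
a=cv2.resize(T['pixels'][60:260,250:400],None,fx=2.7,fy=2.7);b=cv2.resize(S['pixels'][130:260,280:420],None,fx=540/130,fy=540/130)
h=min(len(a),len(b));save('c7.png',np.hstack([a[:h],b[:h]])[:, :800])
np.save('s.npy',S['pixels']);np.save('t.npy',T['pixels'])
E
```

```text
[ 0.518  -0.0023  0.1721] 14.1 0.03103231660424488
70.0741280746721 [-0.0001  0.0007 -1.    ]
fit [628.3228  29.9259 149.2426  18.2924  -0.0014] 176.37839199979715 rel [110.3116  32.222  -22.8477] tool [-92.7338  67.8736  22.859 ] [[289.2562 169.6055]] [[385.2929 182.5299]]
fit [593.0506 -50.3916 170.6909  18.3     -0.    ] 85.25434112552352 rel [ 75.0393 -48.0955  -1.3993] tool [-86.9386 -19.6434   1.3588] [[332.4104 186.9805]] [[340.1791 182.7509]]
fit [638.0337  14.0916 161.3054  18.2714  -0.0028] 90.78475903123096 rel [120.0224  16.3877 -10.7848] tool [-107.2557   56.3041   10.7843] [[297.4682 163.1845]] [[385.0937 182.5938]]
```

Run:
```python
from h import *
T=eyes.get_image('top');S=eyes.get_image('scene')
c=[.632,-.044,.169]
for im in(T,S):
    px=im['pixels'].astype(int);u,v=proj(im,c)[0].astype(int);print(u,v)
    g=255*px[:,:,1]//(px.sum(2)+1)
    for r in range(v-20,v+24): print(''.join(' .:-=+*#%@'[9-min(9,max(0,(x-80)//12))] for x in g[r,u-30:u+30]),r)
```

```text
329 165
+++++++++++++++++++++++++#@@@@@@@@@@@@@@@@@@@@%#+++++++++++= 145
++++++++++++++++++++++++*#@@@@@@@@@@@@@@@@@@@@@%*+++++++++++ 146
++++++++++++++++++++++++*#@@@@@@@@@@@@@@@@@@@@@%*+++++++++++ 147
######################*++#@@@@@@@@@@@@@@@@@@@@@%*+++++++++++ 148
@@@@@@@@@@@@@@@@@@@@@%#**%@@@@@@@@@@@@@@@@@@@@@%#+++++++++++ 149
@@@@@@@@@@@@@@@@@@@@@@%**%@@@@@@@@@@@@@@@@@@@@@@#+++++++++++ 150
@@@@@@@@@@@@@@@@@@@@@@%#*%@@@@@@@@@@@@@@@@@@@@@@%*++++++++++ 151
@@@@@@@@@@@@@@@@@@@@@@%#*%@@@@@@@@@@@@@@@@@@@@@@%*++++++++++ 152
@@@@@@@@@@@@@@@@@@@@@@%#*%@@@@@@@@@@@@@@@@@@@@@@%*++++++++++ 153
@@@@@@@@@@@@@@@@@@@@@@%#*%@@@@@@@@@@@@@@@@@@@@@@%*++++++++++ 154
@@@@@@@@@@@@@@@@@@@@@@%#*%@@@@@@@@@@@@@@@@@@@@@@@#++++++++++ 155
@@@@@@@@@@@@@@@@@@@@@@@##%@@@@@@@@@@@@@@@@@@@@@@@%*+++++++++ 156
@@@@@@@@@@@@@@@@@@@@@@@@%@@@@@@@@@@@@@@@@@@@@@@@@%*+++++++++ 157
@@@@@@@@@@@@@@@@@@@@@@@@@@@@@@@@@@@@@@@@@@@@@@@@@%#+++++++++ 158
@@@@@@@@@@@@@@@@@@@@@@@%%@@@@@@@@@@@@@@@@@@@@@@@@@#+++++++++ 159
@@@@@@@@@@@@@@@@@@@@@@@%#%@@@@@@@@@@@@@@@@@@@@@@@@#*++++++++ 160
@@@@@@@@@@@@@@@@@@@@@@@%%@@@@@@@@@@@@@@@@@@@@@@@@@%*
[... 3935 characters left out ...]
====-=============-==--======================= 204
============================================-=============== 205
==============================-=====================-======= 206
=======================-==========-========================= 207
================-====-====================================== 208
==========-==-============-========-====-==========-======== 209
==-=================-===-======-==========-=-==-======-===== 210
--=============-===-==================================-===== 211
=====-================-==-=========-===-==================-= 212
=-===========-===-====-======-=====-===============-=====-== 213
===========-========-===========-===-=================-===== 214
```

The arm's elbow hides the top view here, but the scene camera sees the ring well, centred near (360,190). I fit it with z tied to the TCP and take the spindle tip from the same camera.

```bash
cat > f.py <<'E'
from h import *
def fit(im,c0,dir0,feat,arc=100,r=18.3,span=8):
    a=np.radians(np.linspace(-arc,arc,81))+dir0;g=cv2.GaussianBlur(feat.astype(np.float32),(0,0),.8)
    def cost(q):
        P=np.c_[q[0]+r*np.cos(a),q[1]+r*np.sin(a),np.full(len(a),c0[2]*1000)]/1000
        uv=proj(im,P).astype(np.float32);return float(cv2.remap(g,uv[None,:,0],uv[None,:,1],cv2.INTER_LINEAR).mean())
    G=[(cost((c0[0]*1000+x,c0[1]*1000+y)),x,y) for x in np.arange(-span,span+.1,1) for y in np.arange(-span,span+.1,1)]
    f,x,y=min(G);o=minimize(cost,(c0[0]*1000+x,c0[1]*1000+y),method='Nelder-Mead')
    return o.x,o.fun,np.median([k[0] for k in G])
def chroma(im): p=im['pixels'].astype(float);return 255*p[:,:,1]/(p.sum(2)+1)
E
python3 - <<'E'
from f import *
np.set_printoptions(precision=2,suppress=True)
S=eyes.get_image('scene');s=env.state();p=s['ee_pos'];M=Ro.from_quat(s['tool_rot']).as_matrix();print(p*1000)
d=np.radians(-20)
for dz in(-.003,0.0005,.003):
  for r in(17.8,18.5,19.2):
    q,f,m=fit(S,[.632,-.044,p[2]+dz],d,chroma(S),r=r);print(dz,r,q,f,m,'tool',(M.T@(np.r_[q,(p[2]+dz)*1000]-p*1000))[:2])
E
```

```text
[518.02  -2.1  172.17]
-0.003 17.8 [631.64 -40.09] 106.31410217285156 126.20914459228516 tool [-119.76    2.94]
-0.003 18.5 [630.84 -39.66] 105.66735076904297 126.98421478271484 tool [-118.87    3.08]
-0.003 19.2 [630.   -39.08] 105.15057373046875 127.88927459716797 tool [-117.88    3.33]
0.0005 17.8 [634.52 -44.13] 106.15245056152344 121.68829345703125 tool [-123.85    0.12]
0.0005 18.5 [633.59 -43.59] 105.53453826904297 121.27505493164062 tool [-122.78    0.32]
0.0005 19.2 [632.77 -43.13] 105.06842041015625 120.96098327636719 tool [-121.86    0.47]
0.003 17.8 [636.41 -47.05] 106.05479431152344 120.37977600097656 tool [-126.62   -1.97]
0.003 18.5 [635.59 -46.43] 105.4414291381836 119.8542251586914 tool [-125.63   -1.67]
0.003 19.2 [634.82 -45.96] 105.01680755615234 119.3348388671875 tool [-124.75   -1.5 ]
```

Emit:
send_rows([
  [[-0.002, -0.012, 0, 0, 0, 0], [-0.006, -0.036, 0, 0, 0, 0], [-0.01, -0.062, 0, 0, 0, 0], [-0.014, -0.088, 0, 0, 0, 0], [-0.018, -0.112, 0.004, 0, 0, 0], [-0.022, -0.135, 0.01, 0, 0, 0], [-0.024, -0.15, 0.015, 0, 0, 0], [-0.026, -0.158, 0.017, 0, 0, 0], [-0.026, -0.159, 0.017, 0, 0, 0], [-0.026, -0.159, 0.017, 0, 0, 0]],
])

```text
clock: 15.25
ee_pos: [0.488, -0.1614, 0.1554]
tool_rot: [0.174, 0.985, 0.0, 0.0]
ft_force: [0.7, 0.2, -2.0]
grip_width: 0.0309
```

Run:
```python
from f import *
T=eyes.get_image('top');S=eyes.get_image('scene')
go([.488,-.1605,.155],70)
a=cv2.resize(T['pixels'][155:215,375:445],None,fx=5.7,fy=5.7,interpolation=cv2.INTER_CUBIC);b=cv2.resize(S['pixels'][215:275,240:310],None,fx=5.7,fy=5.7,interpolation=cv2.INTER_CUBIC)
save('c8.png',np.hstack([a,b]));np.save('t8.npy',T['pixels']);np.save('s8.npy',S['pixels'])
print(a.shape,proj(T,[[.602,-.2025,.13],[.6027,-.2022,.155]]),proj(S,[[.602,-.2025,.13],[.6027,-.2022,.155]]))
```

```text
at [ 0.4882 -0.1608  0.1555] yaw 70.1 t 15.35 F [ 0.2  0.3 -2.1] w 0.0313
row mm [0.3 0.3 0.5] deg [0.  0.  0.1]
(342, 399, 3) [[411.16159627 187.120878  ]
 [414.18477238 184.53274474]] [[276.27242539 248.83182623]
 [276.06759627 236.13387834]]
```

View pics/c8.png

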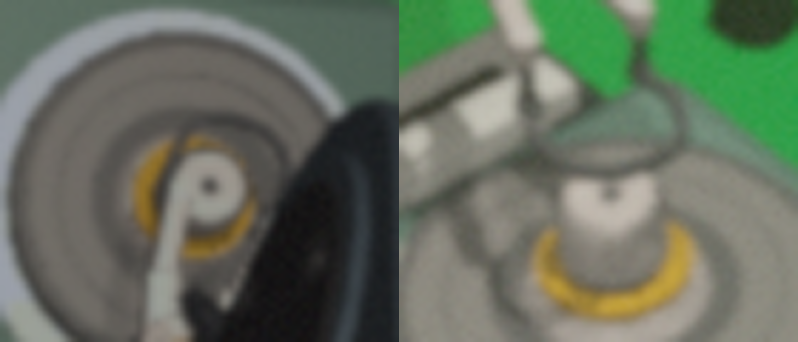

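In the top crop the spindle dot is at (211,186) and the ring arc is centred near (229,175). In the scene crop the dot is at (612,192) and the ring centre near (611,126). By eye the offset is within 1–2 mm, so I refine it numerically from the same pictures.

Run:
```python
from f import *
np.set_printoptions(precision=2,suppress=True)
T=eyes.get_image('top');S=eyes.get_image('scene');s=env.state();p=s['ee_pos'];print(p,s['clock'])
d=np.radians(-20)
def dot(im,u,v):
    g=cv2.GaussianBlur(im['pixels'].astype(np.float32).max(2),(0,0),.7);a=g[v-2:v+3,u-2:u+3];w=np.clip(a.max()-a-(a.max()-a.min())*.3,0,None);y,x=np.mgrid[v-2:v+3,u-2:u+3];return np.array([(w*x).sum(),(w*y).sum()])/w.sum()
for nm,im,uv,arc in(('T',T,(412,188),75),('S',S,(277,249),75)):
    dd=dot(im,*uv);sp=back(im,[dd],[.130])[0][:2]*1000;print(nm,'dot',dd,sp)
    for dz in(-.001,.001):
      for r in(17.8,18.5,19.2):
        q,f,m=fit(im,[.603,-.202,p[2]+dz],d,im['pixels'].astype(float).max(2),r=r,arc=arc,span=6);print(dz,r,q,round(f),round(m),'minus spindle',q-sp)
```

```text
[ 0.49 -0.16  0.16] 15.45
T dot [411.3  187.15] [ 601.95 -202.77]
-0.001 17.8 [ 523.08 -201.42] 22 82 minus spindle [-78.87   1.35]
-0.001 18.5 [ 522.4  -200.76] 22 82 minus spindle [-79.55   2.01]
-0.001 19.2 [ 521.64 -200.18] 22 82 minus spindle [-80.31   2.59]
0.001 17.8 [ 522.85 -200.88] 22 82 minus spindle [-79.1    1.89]
0.001 18.5 [ 522.23 -200.17] 22 82 minus spindle [-79.72   2.6 ]
0.001 19.2 [ 521.53 -199.8 ] 22 83 minus spindle [-80.42   2.97]
S dot [276.7  247.96] [ 601.05 -200.77]
-0.001 17.8 [ 603.34 -201.6 ] 106 116 minus spindle [ 2.3  -0.83]
-0.001 18.5 [ 602.44 -201.66] 106 117 minus spindle [ 1.39 -0.89]
-0.001 19.2 [ 601.57 -201.76] 105 117 minus spindle [ 0.52 -0.99]
0.001 17.8 [ 605.01 -203.11] 106 116 minus spindle [ 3.96 -2.34]
0.001 18.5 [ 604.06 -203.21] 106 116 minus spindle [ 3.01 -2.44]
0.001 19.2 [ 603.18 -203.23] 105 116 minus spindle [ 2.13 -2.46]
```

Run:
```python
from f import *
np.set_printoptions(precision=2,suppress=True)
T=eyes.get_image('top');s=env.state();p=s['ee_pos']
g=T['pixels'].astype(float).max(2);print(proj(T,[.6027,-.2022,.155]))
u0,v0=403,172
for r in range(v0,v0+26): print(' '.join('%3d'%x for x in g[r,u0:u0+26]),r)
for c,arc in((20,50),(20,65),(30,50)):
  for r in(17.8,18.5,19.2):
    a=np.radians(np.linspace(-arc,arc,41)+c);b=[]
    for x in np.arange(598,607.1,.5):
      for y in np.arange(-207,-197.9,.5):
        P=np.c_[x+r*np.cos(a),y+r*np.sin(a),np.full(41,p[2]*1000-.5)]/1000
        uv=proj(T,P).astype(np.float32);b.append((cv2.remap(g.astype(np.float32),uv[None,:,0],uv[None,:,1],cv2.INTER_LINEAR).mean(),x,y))
    b.sort();print(c,arc,r,np.round(b[0],1),np.mean(b[:8],0))
```

```text
[[414.18 184.53]]
108 108 106 106 106 105 107 106 107 106 106 106 106 107 106 103 101  97  97 102 106 106 105 103  99  91 172
104 102 100  99  98  98 101 102 102 102 102 102 101 104 106 105 105 101  96  96 103 105 106 105 103  97 173
 92  91  88  88  87  88  86  85  85  88  84  81  83  92  98 102 103 105 101  98  99 101 104 105 104 102 174
 86  85  84  83  81  79  76  73  71  74  70  68  69  72  77  84  92  99 102 102  99  97 101 104 105 104 175
 84  84  84  81  77  73  71  72  71  73  70  69  65  63  64  67  75  84  93 100 101  98  98 103 104 104 176
 87  89  85  78  72  75  81  80  81  80  81  78  76  70  65  64  66  71  77  88  98 100  98  98 104 104 177
 95  98  89  75  80  96 104 102  96  90  86  83  81  79  78  75  74  70  67  74  86  98 101 100 102 103 178
111 108  88  79 101 123 124 115 108 107  99  88  84  82  82  82  81  81  74  69  75  91 102 102 100  99 179
128 116  89  88 114 127 119 109 107 112 110  99  93  86  82  82  82  85  85  78  71  82  98 102  97  89 180
131 106  84  90 103 109 108 108 110 111 109 107 102  93  85  83  82  83  89  85  71  75  91 100  93  71 181
12
[... 1562 characters left out ...]
127 112  82  63  53  36  21  24  17  18  21  19  21 196
142 152 149 130 109 104 101 103 101  99 108 114 124 121  99  74  63  43  26  22  21  20  22  20  19  22 197
20 50 17.8 [  74.2  602.5 -201.5] [  74.49  602.56 -201.44]
20 50 18.5 [  74.6  602.  -202. ] [  74.91  601.75 -201.75]
20 50 19.2 [  75.  601. -202.] [  75.29  600.94 -202.06]
20 65 17.8 [  74.1  602.5 -201.5] [  74.44  602.44 -201.56]
20 65 18.5 [  74.4  601.5 -202. ] [  74.7   601.56 -201.94]
20 65 19.2 [  74.8  600.5 -202. ] [  75.07  600.88 -202.31]
30 50 17.8 [  75.6  603.  -202. ] [  75.9   602.56 -201.62]
30 50 18.5 [  75.8  602.  -202. ] [  76.1   601.94 -202.06]
30 50 19.2 [  76.1  601.  -202.5] [  76.29  601.06 -202.44]
```

The top fit puts the ring at (601.9, -201.9) against the spindle at (602.0, -202.8), and the scene agrees to about 1.5 mm. I descend in steps, watching the force.

Emit:
send_rows([
  [[0, 0, 0.003, 0, 0, 0], [0, 0, 0.006, 0, 0, 0], [0, 0, 0.009, 0, 0, 0], [0, 0, 0.012, 0, 0, 0], [0, 0, 0.015, 0, 0, 0], [0, 0, 0.018, 0, 0, 0], [0, 0, 0.021, 0, 0, 0], [0, 0, 0.024, 0, 0, 0], [0, 0, 0.025, 0, 0, 0], [0, 0, 0.025, 0, 0, 0]],
])

```text
clock: 16.5
ee_pos: [0.4877, -0.1617, 0.1301]
tool_rot: [0.174, 0.985, -0.0, -0.0]
ft_force: [-0.3, -0.2, -2.3]
grip_width: 0.0309
```

Emit:
send_rows([
  [[0, 0, 0.001, 0, 0, 0], [0, 0, 0.002, 0, 0, 0], [0, 0, 0.003, 0, 0, 0], [0, 0, 0.004, 0, 0, 0], [0, 0, 0.005, 0, 0, 0], [0, 0, 0.006, 0, 0, 0], [0, 0, 0.007, 0, 0, 0], [0, 0, 0.008, 0, 0, 0], [0, 0, 0.008, 0, 0, 0], [0, 0, 0.008, 0, 0, 0]],
])

```text
clock: 17.5
ee_pos: [0.4877, -0.1618, 0.1223]
tool_rot: [0.174, 0.985, -0.0, -0.0]
ft_force: [-0.5, -0.4, -1.3]
grip_width: 0.0307
```

Emit:
send_rows([
  [[0, 0, 0.001, 0, 0, 0], [0, 0, 0.001, 0, 0, 0], [0, 0, 0.002, 0, 0, 0], [0, 0, 0.003, 0, 0, 0], [0, 0, 0.004, 0, 0, 0], [0, 0, 0.005, 0, 0, 0], [0, 0, 0.005, 0, 0, 0], [0, 0, 0.006, 0, 0, 0], [0, 0, 0.006, 0, 0, 0], [0, 0, 0.006, 0, 0, 0]],
])

```text
clock: 18.5
ee_pos: [0.4878, -0.1618, 0.1163]
tool_rot: [0.174, 0.985, -0.0, -0.0]
ft_force: [-0.4, 0.2, -1.0]
grip_width: 0.031
```

```bash
python3 -c "
from h import *
s=env.state();go([.4877,-.1617,.1075],70,s);print(s['ft_torque'])"
```

```text
at [ 0.4878 -0.1618  0.1163] yaw 70.0 t 18.50 F [-0.4  0.2 -1. ] w 0.0310
row mm [0.1 0.  8.8] deg [-0. -0. -0.]
[ 0.02331865  0.08615748 -0.00379545]
```

Emit:
send_rows([
  [[0, 0, 0.001, 0, 0, 0], [0, 0, 0.001, 0, 0, 0], [0, 0, 0.002, 0, 0, 0], [0, 0, 0.002, 0, 0, 0], [0, 0, 0.003, 0, 0, 0], [0, 0, 0.003, 0, 0, 0], [0, 0, 0.004, 0, 0, 0], [0, 0, 0.004, 0, 0, 0], [0, 0, 0.004, 0, 0, 0], [0, 0, 0.004, 0, 0, 0]],
])

```text
clock: 19.5
ee_pos: [0.4878, -0.1618, 0.1123]
tool_rot: [0.174, 0.985, -0.0, -0.0]
ft_force: [-0.7, 0.1, -0.5]
grip_width: 0.0309
```

Emit:
send_rows([
  [[0, 0, 0.0005, 0, 0, 0], [0, 0, 0.0005, 0, 0, 0], [0, 0, 0.001, 0, 0, 0], [0, 0, 0.001, 0, 0, 0], [0, 0, 0.0015, 0, 0, 0], [0, 0, 0.0015, 0, 0, 0], [0, 0, 0.002, 0, 0, 0], [0, 0, 0.002, 0, 0, 0], [0, 0, 0.002, 0, 0, 0], [0, 0, 0.002, 0, 0, 0]],
])

```text
clock: 20.5
ee_pos: [0.4878, -0.1618, 0.1103]
tool_rot: [0.174, 0.985, -0.0, 0.0]
ft_force: [-0.4, -0.3, -1.8]
grip_width: 0.0311
```

Emit:
send_rows([
  [[0, 0, 0.0005, 0, 0, 0], [0, 0, 0.0005, 0, 0, 0], [0, 0, 0.0005, 0, 0, 0], [0, 0, 0.001, 0, 0, 0], [0, 0, 0.001, 0, 0, 0], [0, 0, 0.001, 0, 0, 0], [0, 0, 0.0015, 0, 0, 0], [0, 0, 0.0015, 0, 0, 0], [0, 0, 0.0015, 0, 0, 0], [0, 0, 0.0015, 0, 0, 0]],
])

```text
clock: 21.5
ee_pos: [0.4877, -0.1618, 0.1088]
tool_rot: [0.174, 0.985, -0.0, -0.0]
ft_force: [0.2, -0.4, -1.3]
grip_width: 0.031
```

Run:
```python
from f import *
np.set_printoptions(precision=2,suppress=True)
T=eyes.get_image('top');S=eyes.get_image('scene');s=env.state();p=s['ee_pos'];print(p*1000,s['clock'],s['ft_force'],s['ft_torque'],s['grip_width'])
a=cv2.resize(T['pixels'][155:215,375:445],None,fx=5.7,fy=5.7,interpolation=cv2.INTER_CUBIC);b=cv2.resize(S['pixels'][215:275,240:310],None,fx=5.7,fy=5.7,interpolation=cv2.INTER_CUBIC)
save('c9.png',np.hstack([a,b]))
print(proj(S,[[.602,-.2025,z] for z in(.107,.1085,.111,.13)]))
```

```text
[ 487.78 -161.76  108.82] 21.6 [-0.   -0.04 -0.16] [-0.01  0.03 -0.03] 0.030780883006579784
[[276.88 260.14]
 [276.84 259.41]
 [276.77 258.2 ]
 [276.27 248.83]]
```

Emit:
send_rows([
  [[0, 0, 0.0005, 0, 0, 0], [0, 0, 0.0005, 0, 0, 0], [0, 0, 0.0005, 0, 0, 0], [0, 0, 0.001, 0, 0, 0], [0, 0, 0.001, 0, 0, 0], [0, 0, 0.001, 0, 0, 0], [0, 0, 0.0015, 0, 0, 0], [0, 0, 0.0015, 0, 0, 0], [0, 0, 0.0015, 0, 0, 0], [0, 0, 0.0015, 0, 0, 0]],
])

```text
clock: 22.6
ee_pos: [0.4878, -0.1618, 0.1073]
tool_rot: [0.174, 0.985, 0.0, 0.0]
ft_force: [-1.0, 0.3, -0.6]
grip_width: 0.0312
```

```bash
python3 -c "
from h import *
import time
for i in range(8):
    eyes.get_image('top') if i<6 else 0
    s=env.state();print(np.round(s['ee_pos']*1000,1),np.round(s['ft_force'],1),np.round(s['ft_torque'],2),s['clock'])"
```

```text
[ 487.8 -161.8  107.3] [-0.9 -0.2 -0.4] [-0.01 -0.04  0.04] 22.65
[ 487.8 -161.8  107.3] [-0.4  0.2  0.4] [-0.04 -0.05 -0.01] 22.7
[ 487.8 -161.8  107.3] [-0.5 -0.3 -0.8] [ 0.08 -0.04  0.02] 22.75
[ 487.8 -161.8  107.3] [-0.6  0.2 -0.1] [ 0.05 -0.05  0.  ] 22.8
[ 487.8 -161.8  107.3] [ 0.1  0.4 -0.8] [ 0.03 -0.05 -0.03] 22.85
[ 487.8 -161.8  107.3] [-0.1 -0.6 -0.2] [ 0.02  0.04 -0.01] 22.9
[ 487.8 -161.8  107.3] [-0.1 -0.6 -0.2] [ 0.02  0.04 -0.01] 22.9
[ 487.8 -161.8  107.3] [-0.1 -0.6 -0.2] [ 0.02  0.04 -0.01] 22.9
```

The mean Fz rose from about -1.6 N to -0.3 N, so the ring may be just touching the washer. One more small step, averaging readings.

Emit:
send_rows([
  [[0, 0, 0.0005, 0, 0, 0], [0, 0, 0.0005, 0, 0, 0], [0, 0, 0.0005, 0, 0, 0], [0, 0, 0.001, 0, 0, 0], [0, 0, 0.001, 0, 0, 0], [0, 0, 0.001, 0, 0, 0], [0, 0, 0.001, 0, 0, 0], [0, 0, 0.001, 0, 0, 0], [0, 0, 0.001, 0, 0, 0], [0, 0, 0.001, 0, 0, 0]],
])

```text
clock: 23.9
ee_pos: [0.4878, -0.1618, 0.1063]
tool_rot: [0.174, 0.985, -0.0, -0.0]
ft_force: [-0.8, 0.2, 0.2]
grip_width: 0.0307
```

```bash
python3 -c "
from h import *
F=[]
for i in range(8):
    T=eyes.get_image('top');s=env.state();F.append(np.r_[s['ft_force'],s['ft_torque']])
print(np.round(s['ee_pos']*1000,1),np.round(np.mean(F,0),2),s['clock'],s['grip_width'])
S=eyes.get_image('scene')
a=cv2.resize(T['pixels'][155:215,375:445],None,fx=5.7,fy=5.7,interpolation=cv2.INTER_CUBIC);b=cv2.resize(S['pixels'][215:275,240:310],None,fx=5.7,fy=5.7,interpolation=cv2.INTER_CUBIC)
save('c9.png',np.hstack([a,b]))"
```

```text
[ 487.8 -161.8  106.3] [-0.63  0.36  0.4   0.03 -0.04  0.04] 24.3 0.03096748211628683
```

View pics/c9.png

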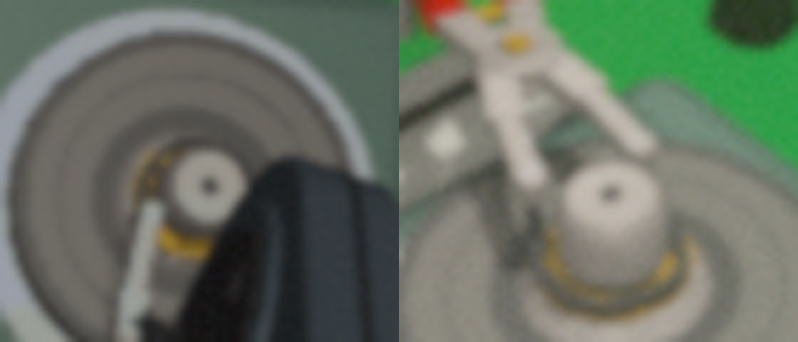

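The ring surrounds the nose at washer level in both views. In the scene its front centreline is at crop (612,298), px (277.0,266.9). I check its height against projection.

```bash
python3 -c "
from f import *
S=eyes.get_image('scene')
g=S['pixels'].astype(float)
print('front', [(z,np.round(proj(S,[.602+.0184*.664,-.2025-.0184*.748,z])[0],2)) for z in(.106,.1085,.111,.114)])
print('spindle tip pred',proj(S,[.602,-.2025,.13]),'dot ~276.8,248.0-248.9')
print('washer top outer front',proj(S,[.602+.021*.664,-.2025-.021*.748,.107]))
for v in range(256,276): print(v,g[v,275:280].mean(0).round())"
```

```text
front [(0.106, array([275.64, 269.29])), (0.1085, array([275.57, 268.08])), (0.111, array([275.5 , 266.86])), (0.114, array([275.42, 265.39]))]
spindle tip pred [[276.27242539 248.83182623]] dot ~276.8,248.0-248.9
washer top outer front [[275.42824046 270.05969251]]
256 [165. 158. 149.]
257 [155. 149. 140.]
258 [147. 142. 133.]
259 [141. 137. 126.]
260 [137. 133. 123.]
261 [133. 129. 120.]
262 [132. 128. 119.]
263 [129. 124. 115.]
264 [120. 117. 108.]
265 [106. 102.  89.]
266 [106.  99.  78.]
267 [110. 102.  84.]
268 [99. 96. 82.]
269 [94. 90. 71.]
270 [114. 103.  76.]
271 [144. 132. 111.]
272 [165. 156. 144.]
273 [175. 168. 159.]
274 [177. 170. 161.]
275 [176. 169. 159.]
```

The ring centreline at row 268.5 gives z of about 0.108, which is on the washer. One 0.5 mm confirming step.

Emit:
send_rows([
  [[0, 0, 0.0005, 0, 0, 0], [0, 0, 0.0005, 0, 0, 0], [0, 0, 0.0005, 0, 0, 0], [0, 0, 0.0005, 0, 0, 0], [0, 0, 0.0005, 0, 0, 0], [0, 0, 0.0005, 0, 0, 0], [0, 0, 0.0005, 0, 0, 0], [0, 0, 0.0005, 0, 0, 0], [0, 0, 0.0005, 0, 0, 0], [0, 0, 0.0005, 0, 0, 0]],
])

```text
clock: 25.4
ee_pos: [0.4878, -0.1618, 0.1058]
tool_rot: [0.174, 0.985, -0.0, 0.0]
ft_force: [-0.0, 0.0, 1.0]
grip_width: 0.0311
```

```bash
python3 -c "
from f import *
F=[]
for i in range(10):
    S=eyes.get_image('scene');s=env.state();F.append(np.r_[s['ft_force'],s['ft_torque']])
print(np.round(s['ee_pos']*1000,1),np.round(np.mean(F,0),2),s['clock'],s['grip_width'])
g=S['pixels'].astype(float)
for v in range(264,273): print(v,g[v,275:280].mean(0).round())
im=S;gg=g.max(2);u,v=np.array([249,213])
for l in['loupe','oil_bottle','tin']: print(l,[(np.round(d['at'],3),round(d['p'],2)) for d in search_frame('scene',l)[:1]])
sl=gg[200:245,195:260]<45;y,x=np.nonzero(sl);print('slider dark centroid',x.mean()+195,y.mean()+200)"
```

```text
[ 487.8 -161.8  105.8] [-0.68  0.41  0.71  0.07  0.01  0.02] 25.9 0.031068960486994788
264 [120. 117. 106.]
265 [107. 103.  89.]
266 [106.  99.  77.]
267 [110. 104.  85.]
268 [101.  97.  84.]
269 [96. 91. 73.]
270 [114. 103.  76.]
271 [142. 132. 111.]
272 [165. 158. 145.]
loupe [(array([ 0.469, -0.016,  0.023]), 0.84)]
oil_bottle [(array([0.777, 0.009, 0.03 ]), 0.72)]
tin [(array([ 0.803, -0.096,  0.032]), 0.84)]
slider dark centroid 207.625 234.0
```

The ring stays put while the force climbs gently to about 2 N of contact, well under 20 N. The other objects are unmoved and the grip width is steady, so I hand in.

```bash
python3 -c "
from rig import close_job,env
print(close_job(),env.state()['clock'])"
```

```text
the job is handed in; nothing more can be done
the job is handed in; nothing more can be done
```

The job is handed in at about 26 s of the allowed 56 s; no verdict was reported, so what follows rests on my own checks.

**What I did:** I pushed the speed slider to its off stop. Then I gripped the red-handled pliers on the rest at 60 N, squeezed them to the stop and lifted them straight up. I brought the spread ring over the spindle nose, turned about 22° so the fingers clear the slider. From there I lowered it in small steps onto the washer and left it held there, still squeezed.

**Last checks:**
- **Slider:** it stopped against about 12 N at the predicted off position, and both cameras showed it at the red mark afterwards. I did not get a fresh reading of it just before handing in.
- **Grip:** the opening held steady at 31 mm. That is a little under the 34 mm given for the stop, but the picture showed the handles parallel.
- **Ring position:** before the descent, the top camera put it about 1 mm off the spindle axis, and it went down without measurable side force. At the end the scene image put it at a height of about 0.108 m, on the washer.
- **Contact:** the ring stayed where it was during the last half-millimetre step, while the contact force rose to about 2 N.
- **Other objects:** the loupe, oil bottle and tin were found where they started, within the detector's few millimetres.

**Disagreements:** the scene camera put the ring 1.5 to 3 mm off axis towards itself; I put that down to uncertainty in the ring's height. The automatic ring fits failed where the arm hid the top view, so I used single-camera fits instead. I judged level from the images and force readings and did not measure the tilt directly.

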